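# Gauge the stool's leg socket and fit the leg that stands level

## Robot

A 6-joint arm with a two-finger parallel gripper is mounted at the origin on the work surface. World frame = base frame: x ahead of the robot, y to its left, z up, the work surface at z = 0. Lengths are in m, angles in rad, forces in N, time in s.
With the tool pointing down it reaches from about 0.375 to 0.75 m from the base axis. Payload 9 kg.
Tool frame: the origin (TCP) lies midway between the tips of the shut fingers; the grasp point (between the pads) lies grip_depth behind it (grip_depth is the distance from the TCP to the grasp point, in m); y points along the fingers, z is the direction in which the jaws open and shut, and the axes are right-handed (so a half turn about y gives the same grasp; the last joint's range is limited). The gripper opens to 85 mm and grips with 20 to 120 N. Pads are 22 mm wide; open, the fingers measure 114 mm over their backs; the gripper's body (76 mm by 85 mm) begins 54 mm behind the grasp point. The pads swing forward as they close: fully open they stand 13 mm farther back than shut.
Start: joints at [1.11, 0.104, 0.097, 1.564, 0, 1.353], TCP at [0.144, 0.582, 0.205] pointing down, gripper open.
Joint ranges: [-2.99, 2.99], [-0.84, 1.86], [-1.1, 1.16], [-1.84, 2.11], [-1.51, 1.56], [-3.14, 3.14]. Speed limits (rad/s): [2.22, 2.22, 2.57, 3.14, 3.14, 3.14].

## Interface

Orientations are given as a 3x3 rotation matrix whose columns are the frame's x, y, z axes.
In Python, from cell import * gives the robot as it stands. Calls block until the motion is done:
- goto(position, orientation): joint-space move of the TCP to a pose.
- servo_line(position, rotation=None, velocity=0.15, contact_N=None): straight line of the TCP; rotation=None keeps the orientation; velocity is the mean speed in m/s. With contact_N (N) it stops when the force on the tool has changed by that much, and returns True; else False.
- movej(angles): joint-space move.
- move_gripper(opening, force=None): opening from 0.0 (shut) to 1.0 (fully open); force is the grip in N (None keeps the last); returns when the fingers have stopped.
- wait(seconds).
- inverse_kinematics(position, orientation): joint angles nearest the present ones, or None.
- get_state(): the state.
- grab_frame(name): name is "scene" or "top" or "wrist"; returns the picture (400x640x3 uint8, red, green, blue); there is no depth.
- camera_params(name): a dict with "camera_matrix" (3x3 intrinsics, pixels), "rvec" (rotation vector, rad) and "tvec" (3), from world to camera coordinates, as OpenCV has them. Camera axes: x right, y down, z forward; pixel columns grow to the right and rows downward; lengths in m; the calibration is good to about 2 mm. The wrist camera is an equidistant fisheye: a pixel r from the principal point sees the ray r / f radians off the axis. A picture is of the moment at which its call begins: read the wrist's pose just before it. camera_params takes no time and is no camera call; for the wrist camera it gives the pose at the moment of the call.
A pose or a line that the arm cannot do raises IKError and nothing moves.
- close_job(): hands the job in, once; it reports no verdict.
The state is a dict: "time_s": time; "qpos": joint angles; "qvel": joint speeds; "effort": joint torques, N m; "tcp_pos": TCP position; "eef_rot": TCP orientation; "force": force on the tool from outside, world axes, zero at the start; "wrist_torque": the same for the moment, N m; "opening": opening from 0.0 (shut) to 1.0 (fully open).
Only numpy, scipy, OpenCV 4.12 (cv2) and the standard library are available. Lean on these libraries where they do the work, as an engineer would, in place of code of your own. Each camera call takes 0.05 s, during which the arm holds its last target. There are 200 camera calls.

## Task

With the depth rod, gauge how deep the open leg socket of the upside-down footstool is before you take any leg, then hang the rod back in its tool block. From the rack take only the one leg whose length suits that depth and set it fully home in the socket, so that its foot stands level with the two fitted legs; leave the other legs in the rack and do not disturb the bottle, tin, pot and tape measure around.

Things in the scene. Friction and masses are not known exactly. Their poses are not given: they have to be found in the camera images.
- stool: Footstool upside down, held fast in a round jig. Origin: on the table under the seat's centre, z up. Jig board 12 mm thick (radius 145), seat 24 mm (radius 120), on it three leg blocks 120 degrees apart, 30 to 107 mm from the centre, 70 wide, tops bevelled (73 mm high inside, 37 outside). The block on the -x side has the open bore; those at +60 and -60 degrees from +x carry fitted legs.
- socket (a point): Centre of the open bore's mouth, in its block's bevelled face, 88 mm above the table, 75 mm from the seat's centre. z points out along the bore, which leans 25 degrees from vertical, outward from the seat's centre. Bore 24 mm across, flat bottom, blind; depth along z not noted, between 22 and 50 mm. A leg resting on the bottom should show 100 mm, so its length is the depth plus 100 mm.
- foot_a (a point): Centre of the foot (upper end) of the fitted leg on the stool's +y side: a 22 mm dowel, splayed 25 degrees outward, showing 100 mm beyond its block; foot 179 mm above the table.
- foot_b (a point): The same for the fitted leg on the stool's -y side.
- rack: Fixed wooden rack 200 x 78 x 40 mm in which the three spare legs stand upright. Origin: centre of its underside. Three blind holes in a row along its x axis, at x = -62, 0 and +62 mm, 25.5 mm across and 30 mm deep (their floors 10 mm above the table); any leg may stand in any hole.
- leg124_mid (a point): Centre (half-way along) of a loose wooden leg: a plain dowel, 22 mm in diameter, 124 mm long, about 33 g. z along the leg towards its foot; it stands in the rack tenon end down, foot up.
- leg124_tenon (a point): Centre of the tenon end (the end that goes into the bore, with a 2.5 mm chamfer) of the 124 mm leg; same axes.
- leg124_foot (a point): Centre of the foot end of the 124 mm leg; same axes.
- leg136_mid (a point): Centre (half-way along) of a loose wooden leg: a plain dowel, 22 mm in diameter, 136 mm long, about 33 g. z along the leg towards its foot; it stands in the rack tenon end down, foot up.
- leg136_tenon (a point): Centre of the tenon end (the end that goes into the bore, with a 2.5 mm chamfer) of the 136 mm leg; same axes.
- leg136_foot (a point): Centre of the foot end of the 136 mm leg; same axes.
- leg148_mid (a point): Centre (half-way along) of a loose wooden leg: a plain dowel, 22 mm in diameter, 148 mm long, about 33 g. z along the leg towards its foot; it stands in the rack tenon end down, foot up.
- leg148_tenon (a point): Centre of the tenon end (the end that goes into the bore, with a 2.5 mm chamfer) of the 148 mm leg; same axes.
- leg148_foot (a point): Centre of the foot end of the 148 mm leg; same axes.
- rod_handle (a point): Centre of the depth rod's round wooden handle, 24 mm in diameter (25 at the brass ferrule), 60 mm long, z towards its end. Below it a steel rod, 8 mm in diameter, 90 mm long, on the same axis: its tip is 120 mm below this point. About 70 g. It hangs upright in the tool block, the handle's lower end resting on the block's top.
- block_hole (a point): Centre of the mouth of the hole in the fixed wooden tool block in which the depth rod hangs, z up. Block 56 x 56 mm and 95 mm tall, on a foot board 90 x 90 x 10 mm; hole 13 mm across, right through.
- rod: The depth rod, origin at its tip, z along it towards the handle.
- glue: Bystander: loose glue bottle, 56 mm in diameter, 150 mm tall, standing; origin at the centre of its underside.
- varnish: Bystander: loose varnish tin, 64 mm in diameter, 80 mm tall, standing; origin at the centre of its underside.
- marker_pot: Bystander: loose round pot of markers, 76 mm in diameter, 95 mm tall, markers reach to 140 mm; origin at the centre of its underside.
- tape: Bystander: loose tape measure, 80 x 34 x 66 mm; origin at the centre of its underside.
Mind the look-alikes: they are no part of the job. What is shaped like the part that bears leg136_mid but purple is not meant. What is shaped like the rod but blue is not meant.

How it is judged:
On the way:
1. the depth rod is held still with its tip down the open bore (at least 20 mm deep) while all three legs still stand in the rack (z of rod in the frame of socket below -0.02 m and x of rod in the frame of socket between -0.012 and 0.012 m and y of rod in the frame of socket between -0.012 and 0.012 m and linear speed of rod below 0.03 m/s and distance of each of leg124_mid, leg136_mid, leg148_mid from where it was at the start of the episode below 0.02 m and angle between each of leg124_mid, leg136_mid, leg148_mid's own z axis and vertical below 0.15 rad), for 0.2 s.
At the end, for the whole second after the job is handed in: One leg rests in the bore (end within 4 mm of its axis, 18 mm deep or more, leaning under 0.15 rad from it) and shows 100 mm, within 4 mm, like the fitted legs; the other two stand in the rack within 20 mm of their start; the rod hangs upright in the tool block; all at rest ((((x of leg124_tenon in the frame of socket between -0.004 and 0.004 m and y of leg124_tenon in the frame of socket between -0.004 and 0.004 m and z of leg124_foot in the frame of socket between 0.096 and 0.104 m and z of leg124_tenon in the frame of socket below -0.018 m and angle between the z axis of leg124_mid and the z axis of socket, either way round below 0.15 rad) and (distance of leg136_mid from where it was at the start of the episode below 0.02 m and angle between leg136_mid's own z axis and vertical below 0.15 rad) and (distance of leg148_mid from where it was at the start of the episode below 0.02 m and angle between leg148_mid's own z axis and vertical below 0.15 rad)) or ((x of leg136_tenon in the frame of socket between -0.004 and 0.004 m and y of leg136_tenon in the frame of socket between -0.004 and 0.004 m and z of leg136_foot in the frame of socket between 0.096 and 0.104 m and z of leg136_tenon in the frame of socket below -0.018 m and angle between the z axis of leg136_mid and the z axis of socket, either way round below 0.15 rad) and (distance of leg124_mid from where it was at the start of the episode below 0.02 m and angle between leg124_mid's own z axis and vertical below 0.15 rad) and (distance of leg148_mid from where it was at the start of the episode below 0.02 m and angle between leg148_mid's own z axis and vertical below 0.15 rad)) or ((x of leg148_tenon in the frame of socket between -0.004 and 0.004 m and y of leg148_tenon in the frame of socket between -0.004 and 0.004 m and z of leg148_foot in the frame of socket between 0.096 and 0.104 m and z of leg148_tenon in the frame of socket below -0.018 m and angle between the z axis of leg148_mid and the z axis of socket, either way round below 0.15 rad) and (distance of leg124_mid from where it was at the start of the episode below 0.02 m and angle between leg124_mid's own z axis and vertical below 0.15 rad) and (distance of leg136_mid from where it was at the start of the episode below 0.02 m and angle between leg136_mid's own z axis and vertical below 0.15 rad))) and horizontal distance between rod_handle and block_hole below 0.012 m and angle between rod_handle's own z axis and vertical below 0.12 rad and z of rod_handle in the frame of block_hole below 0.036 m and linear speed of rod below 0.02 m/s); the robot touches nothing.
It fails at once if more than one leg is taken from the rack (distance of each of leg124_mid, leg136_mid from where it was at the start of the episode above 0.04 m or distance of each of leg124_mid, leg148_mid from where it was at the start of the episode above 0.04 m or distance of each of leg136_mid, leg148_mid from where it was at the start of the episode above 0.04 m).
It fails at once if a bystander (glue bottle, varnish tin, marker pot, tape measure) is shifted by more than 25 mm or knocked over ((distance of glue from where it was at the start of the episode above 0.025 m or angle between glue's own z axis and vertical above 0.4 rad) or (distance of varnish from where it was at the start of the episode above 0.025 m or angle between varnish's own z axis and vertical above 0.4 rad) or (distance of marker_pot from where it was at the start of the episode above 0.025 m or angle between marker_pot's own z axis and vertical above 0.4 rad) or (distance of tape from where it was at the start of the episode above 0.025 m or angle between tape's own z axis and vertical above 0.4 rad)).
It also fails if it takes over 61 s, if anything falls off the work surface, if the arm or the gripper's body presses on something with over 40 N, if the wrist force passes 120 N, or if a joint passes its speed limit or range.

## Working session

There is one attempt and no reset: what is moved stays moved. The work goes in short steps, each a Python script; the robot and the scene stay as the last script left them, time stands still between calls to the robot, and variables do not carry over. Pictures are saved under pics/ and viewed, about 8 in all and at most 12, crops included, and the job is handed in when it is done.

```bash
mkdir -p pics; ls; python3 - <<'E'
from cell import *
import cv2
s=get_state(); print(s)
for n in("scene","top","wrist"):
    f=grab_frame(n); cv2.imwrite(f"pics/{n}0.png",f[:,:,::-1]); p=camera_params(n); print(n,p)
E
```

```text
pics
{'time_s': 0.0, 'qpos': array([1.11028457e+00, 1.04700278e-01, 9.64590913e-02, 1.56392086e+00,
       4.40160008e-05, 1.35311866e+00]), 'qvel': array([-3.12594913e-04, -1.71340403e-04, -3.41784024e-04,  1.35429318e-05,
       -2.15704497e-04, -3.22413609e-04]), 'effort': array([-2.12005043e-04, -5.56943858e+01,  5.03638458e+01,  1.71994331e-02,
       -2.03561790e-04, -2.36417128e-05]), 'tcp_pos': array([0.14406441, 0.58205933, 0.20461619]), 'eef_rot': array([[ 9.70660287e-01, -6.46367536e-04,  2.40454131e-01],
       [-2.40454762e-01, -1.20388920e-03,  9.70659599e-01],
       [-3.37922722e-04, -9.99999066e-01, -1.32398959e-03]]), 'force': array([-0.07488999, -0.30912837, -0.73567769]), 'wrist_torque': array([0.02666412, 0.00433224, 0.0085398 ]), 'opening': 1.0002536481981938}
scene {'camera_matrix': array([[485.52548824,   0.        , 326.44356572],
       [  0.        , 485.52548824, 202.90384218],
       [  0.        ,   0.        ,   1.        ]]), 'rvec': array([ 2.10273809,  1.21578365, -0.46553937]), 'tvec': array([-0.31386991, -0.2733054 ,  1.67075568])}
top {'camera_matrix': array([[454.92150103,   0.        , 322.10076399],
       [  0.        , 454.92150103, 200.15579551],
       [  0.        ,   0.        ,   1.        ]]), 'rvec': array([ 2.16955033, -2.13585354,  0.13390233]), 'tvec': array([-0.00756012,  0.57987343,  1.4601938 ])}
wrist {'camera_matrix': array([[309.70691629,   0.        , 323.19595217],
       [  0.        , 309.70691629, 202.56324273],
       [  0.        ,   0.        ,   1.        ]]), 'rvec': array([-2.276198  , -1.78033733, -0.26926826]), 'tvec': array([-0.59929946, -0.0380149 ,  0.37952251])}
```

View pics/scene0.png

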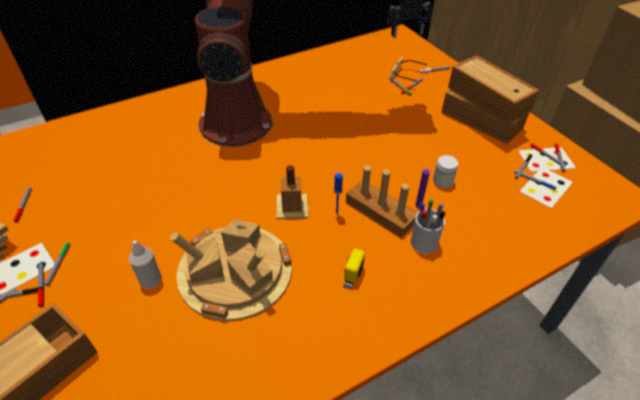

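View pics/top0.png

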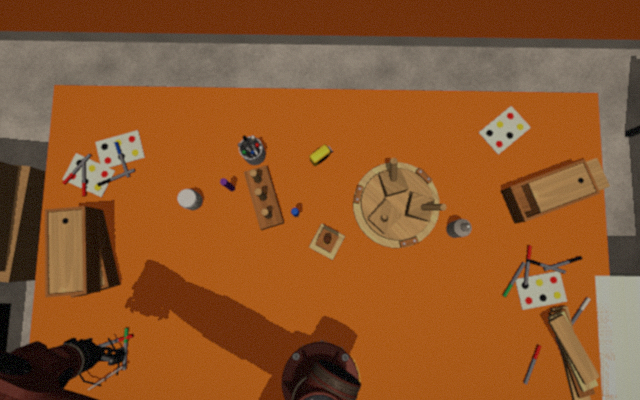

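The scene view shows the stool at about (235,270), the tool block with the rod at (290,190), the blue look-alike at (338,190), the rack at (385,205) and the purple look-alike at (423,190). In the top view the stool is at (397,205), the block at (326,240) and the rack at (265,197). Next I'll enlarge the top view for measuring.

```bash
cat > h.py <<'E'
import numpy as np, cv2
from cell import *
def cam(n,P=None):
    p=P or camera_params(n); R=cv2.Rodrigues(np.array(p["rvec"],float))[0]; return p["camera_matrix"],R,np.array(p["tvec"],float)
def ray(n,uv,P=None):
    K,R,t=cam(n,P); x=(uv[0]-K[0,2])/K[0,0]; y=(uv[1]-K[1,2])/K[1,1]
    if n=="wrist":
        r=np.hypot(x,y); d=np.array([x/r*np.sin(r),y/r*np.sin(r),np.cos(r)]) if r>1e-9 else np.array([0,0,1.])
    else: d=np.array([x,y,1.])
    return -R.T@t, R.T@d
def onz(n,uv,z,P=None):
    o,d=ray(n,uv,P); return o+d*(z-o[2])/d[2]
def proj(n,X,P=None):
    K,R,t=cam(n,P); c=R@np.asarray(X,float)+t
    if n=="wrist":
        s=np.hypot(c[0],c[1]); r=np.arctan2(s,c[2]); q=c[:2]/s*r
    else: q=c[:2]/c[2]
    return q*K[0,0]+K[:2,2]
E
python3 - <<'E'
from h import *
t=cv2.imread("pics/top0.png")[130:270,210:480]; t=cv2.resize(t,None,fx=2.96,fy=2.96,interpolation=cv2.INTER_CUBIC)
cv2.imwrite("pics/topc.png",t)
E
```

```text
(no output)
```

View pics/topc.png

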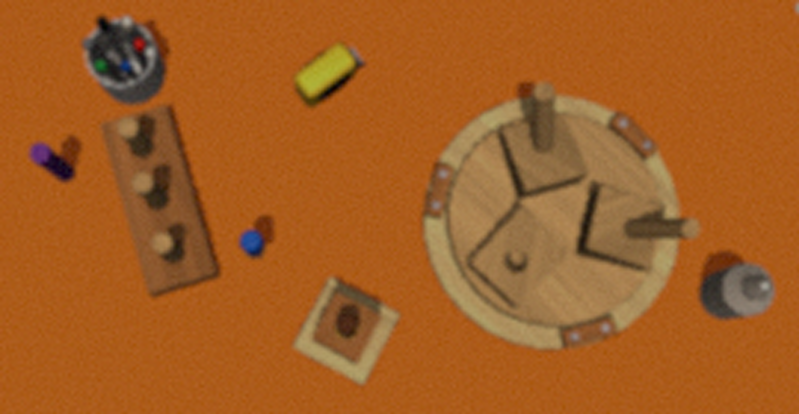

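The crop shows the feet at (543,92) and (690,228), the bore mouth at (515,260) and the rod handle at (348,321). The leg tops are at (128,128), (143,184) and (162,243).

```bash
python3 - <<'E'
from h import *
f=lambda c:(c[0]/2.96+210-.33,c[1]/2.96+130-.33)
P=lambda c,z:onz("top",f(c),z)
np.set_printoptions(precision=4,suppress=True)
A=P((543,92),.179);B=P((690,228),.179);S=P((515,260),.088)
print("A,B,S",A,B,S, "AB",np.linalg.norm(A-B),"exp",.1173*1.732,"AS",np.linalg.norm((A-S)[:2]),np.linalg.norm((B-S)[:2]))
jc=P((552,222),.012);print("jig centre",jc)
print("rod", P((348,321),.165), "foot board",P((347,330),.01))
for c in[(128,128),(143,184),(162,243)]: print("leg",P(c,.146))
cs=[(104,124),(172,105),(218,271),(153,294)]
q=np.array([P(c,.04) for c in cs]); print("rack",q.mean(0),q[3]-q[0],q[2]-q[1],np.linalg.norm(q[3]-q[0]),np.linalg.norm(q[1]-q[0]))
print("blue",P((252,240),.12),"purple",P((40,153),.15),"pot",P((125,75),.1),"glue",P((748,292),.13),"tape",P((330,75),.066))
# scene leg tops, corresponding 366,168 / 384,172 / 404,186
for c in[(366.5,168),(384.5,172.5),(404.5,186)]:
  for z in(.134,.146,.158): print(c,z,onz("scene",c,z))
print("handle scene",onz("scene",(290,168),.165))
R=get_state()["eef_rot"];print(camera_params("wrist"))
K,R_,t=cam("wrist");o=-R_.T@t;s=get_state();print("cam in tool",R.T@(o-s["tcp_pos"]),"axis",R.T@R_[2])
E
```

```text
A,B,S [ 0.6845 -0.2111  0.179 ] [ 0.5475 -0.3579  0.179 ] [ 0.521  -0.1943  0.088 ] AB 0.20076078433870376 exp 0.2031636 AS 0.16429634365903723 0.16574918614307368
jig centre [ 0.5718 -0.246   0.012 ]
rod [ 0.4497 -0.0163  0.165 ] foot board [ 0.4467 -0.0164  0.01  ]
leg [0.6471 0.2151 0.146 ]
leg [0.5885 0.1975 0.146 ]
leg [0.5275 0.1759 0.146 ]
rack [0.5888 0.192  0.04  ] [-0.1895 -0.0612  0.    ] [-0.1858 -0.0566  0.    ] 0.19911695937012902 0.07887688524761732
blue [0.5348 0.0851 0.12  ] purple [0.6187 0.3046 0.15  ] pot [0.7138 0.2278 0.1   ] glue [ 0.4877 -0.4294  0.13  ] tape [0.725  0.0068 0.066 ]
(366.5, 168) 0.134 [0.5298 0.1772 0.134 ]
(366.5, 168) 0.146 [0.5404 0.169  0.146 ]
(366.5, 168) 0.158 [0.5511 0.1608 0.158 ]
(384.5, 172.5) 0.134 [0.5687 0.2098 0.134 ]
(384.5, 172.5) 0.146 [0.5788 0.2012 0.146 ]
(384.5, 172.5) 0.158 [0.5889 0.1925 0.158 ]
(404.5, 186) 0.134 [0.6376 0.2257 0.134 ]
(404.5, 186) 0.146 [0.6468 0.2168 0.146 ]
(404.5, 186) 0.158 [0.656 0.208 0.158]
handle scene [ 0.4592 -0.0197  0.165 ]
{'camera_matrix': array([[309.7069,   0.    , 323.196 ],
       [  0.    , 309.7069, 202.5632],
       [  0.    ,   0.    ,   1.    ]]), 'rvec': array([-2.2762, -1.7803, -0.2693]), 'tvec': array([-0.5993, -0.038 ,  0.3795])}
cam in tool [-0.0764 -0.1676  0.0002] axis [ 0.2983  0.9545 -0.0011]
```

```bash
cat >> h.py <<'E'
np.set_printoptions(precision=4,suppress=True)
import cell
def down(jaw):  # tool y down, tool z along jaw (horizontal)
    y=np.array([0,0,-1.]); z=np.array([np.cos(jaw),np.sin(jaw),0]); return np.c_[np.cross(y,z),y,z]
def along(bz,sgn=1):  # tool y = -bz, jaws across the lean plane
    y=-bz; z=sgn*np.cross([0,0,1.],bz); z/=np.linalg.norm(z); return np.c_[np.cross(y,z),y,z]
def snap(n,name,crop=None):
    P=camera_params(n); f=grab_frame(n); cv2.imwrite(f"pics/{name}.png",f[:,:,::-1]); np.save(f"pics/{name}.npy",P,allow_pickle=True); return P
def load(name): return np.load(f"pics/{name}.npy",allow_pickle=True).item()
def bore(yaw):
    s,c=np.sin(np.radians(25)),np.cos(np.radians(25)); return np.array([-s*np.cos(yaw),-s*np.sin(yaw),c])
E
python3 - <<'E'
from h import *
print(cell.__dict__.get("grip_depth"),[k for k in cell.__dict__ if k[0]!="_"])
S=np.array([.521,-.1943,.088]);bz=bore(-.755);print(bz)
for s in(1,-1):
  for d in(.03,.12,.2): print(s,d,inverse_kinematics(S+bz*d,along(bz,s)))
for j in(1.33,1.57,1.8,0): print(j,inverse_kinematics([.449,-.016,.28],down(j)), inverse_kinematics([.449,-.016,.12],down(j)))
goto([.449,-.016,.27],down(1.57)); snap("wrist","w1"); print(get_state()["time_s"])
goto(S+bz*.2,along(bz,1)); snap("wrist","w2"); print(get_state()["time_s"],get_state()["qpos"])
a=cv2.imread("pics/w1.png");b=cv2.imread("pics/w2.png")
cv2.imwrite("pics/w12.png",np.vstack([a[50:350],b[50:350]]))
E
```

```text
0.0187 ['grab_frame', 'camera_params', 'move_gripper', 'inverse_kinematics', 'close_job', 'get_state', 'goto', 'servo_line', 'movej', 'wait', 'IKError', 'grip_depth']
[-0.3078  0.2896  0.9063]
1 0.03 [-0.53   -0.6709 -0.7905  1.0245 -0.0944 -2.937 ]
1 0.12 [-0.5067 -0.7797 -0.7068  1.2192 -0.1041 -2.9157]
1 0.2 [-0.4819 -0.8207 -0.594   1.3754 -0.1143 -2.8929]
-1 0.03 [-0.53   -0.6709 -0.7905  1.0245 -0.0944  0.2045]
-1 0.12 [-0.5067 -0.7797 -0.7068  1.2192 -0.1041  0.2259]
-1 0.2 [-0.4819 -0.8207 -0.594   1.3754 -0.1143  0.2486]
1.33 [-0.3282 -0.3207 -0.1625  1.7291  0.     -0.0874] [-0.3282 -0.3694 -0.4931  1.4471  0.     -0.0874]
1.57 [-0.3282 -0.3207 -0.1625  1.7291  0.     -0.3274] [-0.3282 -0.3694 -0.4931  1.4471  0.     -0.3274]
1.8 [-0.3282 -0.3207 -0.1625  1.7291  0.     -0.5574] [-0.3282 -0.3694 -0.4931  1.4471  0.     -0.5574]
0 [-0.3282 -0.3207 -0.1625  1.7291  0.      1.2426] [-0.3282 -0.3694 -0.4931  1.4471  0.      1.2426]
2.6
4.8417 [-0.4817 -0.8204 -0.5938  1.3755 -0.1142 -2.8924]
```

View pics/w12.png

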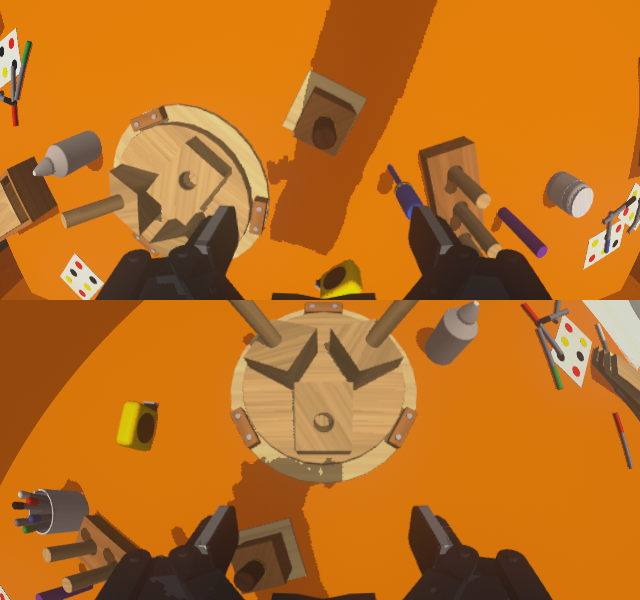

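The upper half is the view above the rod: handle top about (324,175) in the full image, bore mouth about (187,230). The lower half is the view along the bore: mouth about (323,171), block top about (262,315).

```bash
python3 - <<'E'
from h import *
P1=load("w1");P2=load("w2")
S1=onz("wrist",(187,230),.088,P1);S2=onz("wrist",(323,171),.088,P2);print("S",S1,S2)
for z in(.155,.165): print("rod w1",z,onz("wrist",(324,175),z,P1))
def tri(L):
    A=np.zeros((3,3));b=np.zeros(3)
    for o,d in L:
        d=d/np.linalg.norm(d);M=np.eye(3)-np.outer(d,d);A+=M;b+=M@o
    return np.linalg.solve(A,b)
print("tri S",tri([ray("wrist",(187,230),P1),ray("wrist",(323,171),P2)]))
a=cv2.imread("pics/w1.png")[110:260,240:400];b=cv2.imread("pics/w2.png")[110:220,230:410]
s=cv2.imread("pics/scene0.png")[155:225,265:315]
I=[cv2.resize(a,(400,375)),cv2.resize(s,(268,375),interpolation=cv2.INTER_CUBIC)]
top=np.hstack(I); bb=cv2.resize(b,(360,220)); c=np.zeros((220,top.shape[1],3),np.uint8); c[:,:360]=bb
cv2.imwrite("pics/crop3.png",np.vstack([top,c]))
E
```

```text
S [ 0.5194 -0.1938  0.088 ] [ 0.5216 -0.1948  0.088 ]
rod w1 0.155 [ 0.4341 -0.0148  0.155 ]
rod w1 0.165 [ 0.4319 -0.0148  0.165 ]
tri S [ 0.5219 -0.1959  0.0833]
```

View pics/crop3.png

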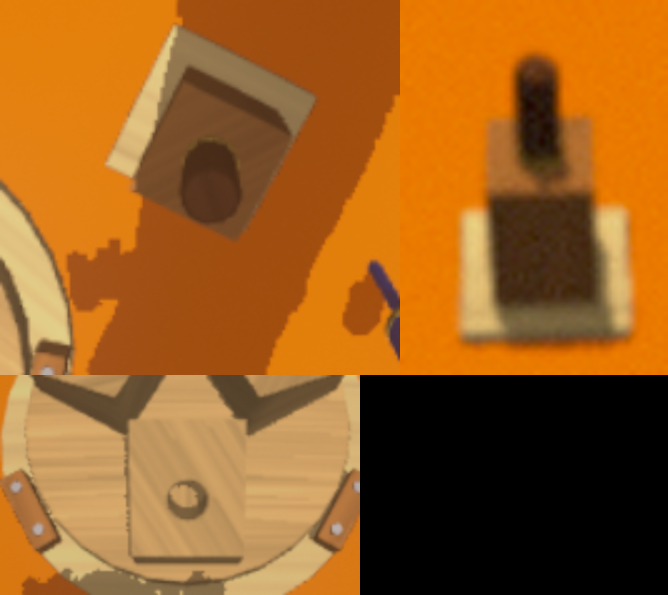

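The handle's top face in w1 is at (324,186.8). In the scene view its top is at (290.6,167.3), and the mouth in w2 is at (323.5,172).

```bash
python3 - <<'E'
from h import *
P1=load("w1")
for z in(.155,.165): print(z,onz("wrist",(324,186.8),z,P1),onz("scene",(290.6,167.3),z),onz("top",(348/2.96+209.7,320/2.96+129.7),z))
# block top corners in w1 crop
cs=[(190,68),(291,134),(236,240),(135,188)]
for z in(.095,.105):
    q=np.array([onz("wrist",(240+c[0]/2.5,110+c[1]/2.5),z,P1) for c in cs]); print(z,q.mean(0),[round(float(np.linalg.norm(q[i]-q[i-1])),4) for i in range(4)])
    sc=[(489,120),(592,122),(594,195),(488,193)]
    q=np.array([onz("scene",((c[0]-400)/5.36+265,c[1]/5.36+155),z) for c in sc]); print("scene",q.mean(0))
E
```

```text
0.155 [ 0.4454 -0.0148  0.155 ] [ 0.4475 -0.0122  0.155 ] [ 0.4511 -0.0164  0.155 ]
0.165 [ 0.4429 -0.0148  0.165 ] [ 0.4576 -0.017   0.165 ] [ 0.4506 -0.0164  0.165 ]
0.095 [ 0.4452 -0.0133  0.095 ] [0.0603, 0.0541, 0.0557, 0.0527]
scene [ 0.4499 -0.0137  0.095 ]
0.105 [ 0.4431 -0.0134  0.105 ] [0.0586, 0.0525, 0.0541, 0.0512]
scene [ 0.4593 -0.0182  0.105 ]
```

```bash
python3 - <<'E'
from h import *
r=np.array([.447,-.0143]); D=down(1.57)
S=np.array([.5212,-.195,.088]);bz=bore(-.755)
move_gripper(.7); goto([*r,.2],D); servo_line([*r,.111],velocity=.15)
f0=get_state()["force"]; move_gripper(0.,60); s=get_state(); print(s["opening"],s["force"]-f0,s["tcp_pos"])
servo_line([*r,.225],velocity=.2); s=get_state();print(s["force"]-f0,s["time_s"],s["opening"])
goto(S+bz*.175,along(bz,-1)); servo_line(S+bz*.13,velocity=.15)
print(get_state()["time_s"]); snap("scene","s2"); P=snap("wrist","w3")
cv2.imwrite("pics/s2w3.png",np.vstack([cv2.resize(cv2.imread("pics/s2.png")[140:300,150:330],None,fx=1.7,fy=1.7)[:, :306], cv2.imread("pics/w3.png")[100:400,170:476]]))
E
```

```text
0.2523255482326539 [1.1054 0.6395 5.7492] [ 0.4477 -0.0146  0.1121]
[ 0.5397 -0.5234 -1.2493] 9.3083 0.2523205722467451
10.4167
```

View pics/s2w3.png

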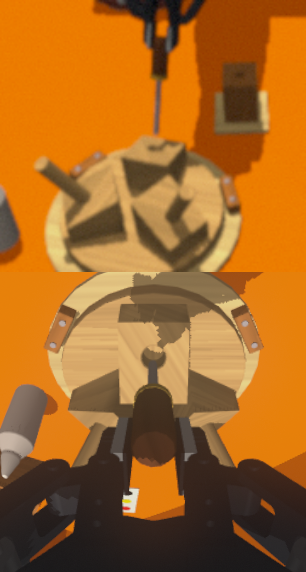

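The rod is held straight along the bore axis and its tip is in line with the mouth, so I'll probe.

```bash
python3 - <<'E'
from h import *
S=np.array([.5212,-.195,.088]);bz=bore(-.755)
c=servo_line(S+bz*.050,velocity=.04,contact_N=5)
s=get_state(); tool=s["eef_rot"]; p=s["tcp_pos"]; tip=p+tool[:,1]*.106
v=tip-S; z=v@bz; print(c,s["time_s"],"TCP d",(p-S)@bz,"tip z",z,"lat",v-z*bz,"F",s["force"],s["opening"])
wait(.4); snap("scene","s3")
E
```

```text
True 11.8667 TCP d 0.07147639949253509 tip z -0.034523595224031964 lat [ 0.0002 -0.0001  0.0001] F [-2.5817  1.0655  5.4222] 0.25440840604395165
```

Contact was axial with the tip about 35 mm deep, so the bore is 36 mm and the 136 mm leg fits. Next the rod goes back.

```bash
python3 - <<'E'
from h import *
D=down(1.57); S=np.array([.5212,-.195,.088]);bz=bore(-.755); r=[.447,-.0143]
servo_line(S+bz*.175,velocity=.2)
goto([*r,.225],D)
c=servo_line([*r,.1105],velocity=.08,contact_N=6); s=get_state(); print(c,s["tcp_pos"],s["force"],s["time_s"])
snap("wrist","w4")
if s["tcp_pos"][2]<.116:
    move_gripper(.6); servo_line([*r,.21],velocity=.25)
    s=get_state(); print(s["time_s"],s["opening"]); snap("wrist","w5")
    # look over the far leg, jaws across the row
    row=np.arctan2(.0612,.1895); j=row+np.pi/2
    for jj in(j,j-np.pi): print(inverse_kinematics([.64,.21,.26],down(jj)))
    goto([.64,.21,.26],down(j)); snap("wrist","w6"); print(get_state()["time_s"])
    a=[cv2.imread(f"pics/{n}.png")[50:350,100:500] for n in("w5","w6")]
    cv2.imwrite("pics/w56.png",np.hstack(a))
E
```

```text
True [ 0.4468 -0.0143  0.1121] [-0.5584  0.201   4.5626] 14.975
15.9667 0.6000083163078623
[ 0.1234  0.3676  0.4986  1.7018  0.     -0.1889]
[0.1234 0.3676 0.4986 1.7018 0.     2.9527]
17.2167
```

View pics/w56.png

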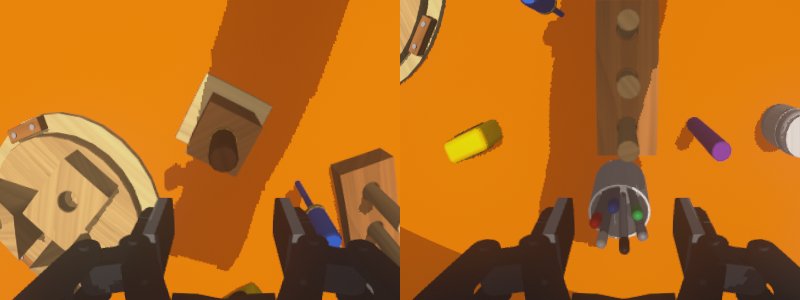

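The rod is back: contact came at the same height as the pickup, so it did not slip. In w6 the leg tops are at full-image (328,200), (328,136) and (328,70), and the pot is close to the far leg.

```bash
python3 - <<'E'
from h import *
P=load("w6")
for n,c,zz in(("far",(328,200),(.134,.146,.158)),("mid",(328,136),(.134,.146,.158)),("near",(328,70),(.134,.146,.158))):
    for z in zz: print(n,z,onz("wrist",c,z,P))
a=cv2.imread("pics/w6.png")[40:280,230:430]; b=cv2.imread("pics/scene0.png")[155:245,345:455]
cv2.imwrite("pics/crop4.png",np.hstack([cv2.resize(a,(400,480)),cv2.resize(b,(400,480*1),interpolation=cv2.INTER_CUBIC)]))
E
```

```text
far 0.134 [0.6502 0.2174 0.134 ]
far 0.146 [0.6468 0.2161 0.146 ]
far 0.158 [0.6434 0.2149 0.158 ]
mid 0.134 [0.5901 0.1979 0.134 ]
mid 0.146 [0.5892 0.1974 0.146 ]
mid 0.158 [0.5882 0.1969 0.158 ]
near 0.134 [0.5303 0.1786 0.134 ]
near 0.146 [0.5318 0.1789 0.146 ]
near 0.158 [0.5334 0.1792 0.158 ]
```

View pics/crop4.png

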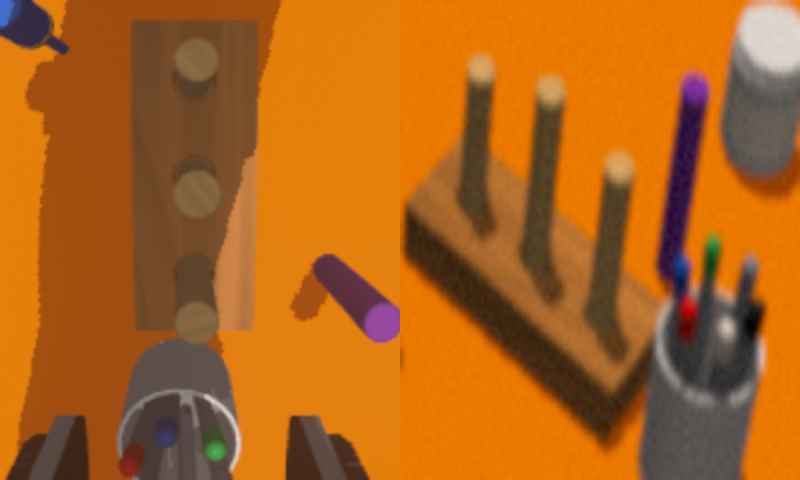

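Lengths from the scene and wrist views agree: near 124, middle 148, far 136. I'll take the far leg.

```bash
python3 - <<'E'
from h import *
row=np.arctan2(.0612,.1895); D=down(row+np.pi/2); l=[.6468,.2160]
S=np.array([.5212,-.195,.088]);bz=bore(-.755)
move_gripper(.55); f0=get_state()["force"]
c=servo_line([*l,.0913],D,velocity=.15,contact_N=8); s=get_state(); print(c,s["tcp_pos"],s["force"]-f0)
if not c:
    move_gripper(0.,60); s=get_state(); print(s["opening"],s["force"]-f0,s["tcp_pos"])
    servo_line([*l,.285],velocity=.2); s=get_state(); print(s["opening"],s["force"]-f0,s["time_s"])
    goto(S+bz*.17,along(bz,-1)); servo_line(S+bz*.10,velocity=.15); print(get_state()["time_s"],get_state()["tcp_pos"]-S-bz*.1)
    snap("wrist","w7"); snap("scene","s4"); snap("top","t4")
    a=cv2.imread("pics/w7.png")[80:330,220:430]; b=cv2.imread("pics/s4.png")[150:300,170:300]
    c=cv2.imread("pics/t4.png")[150:260,345:455]
    cv2.imwrite("pics/crop5.png",np.hstack([cv2.resize(a,(420,500)),cv2.resize(b,(380,500),interpolation=cv2.INTER_CUBIC)]))
E
```

```text
False [0.6475 0.2161 0.0927] [-0.4538  0.3932  0.4283]
0.2403723518247928 [-0.3447  0.5564  5.6996] [0.6475 0.2161 0.0925]
0.24120901123281804 [-0.9708  1.3707 -0.6081] 20.1833
22.3333 [0.0002 0.0002 0.0006]
```

View pics/crop5.png

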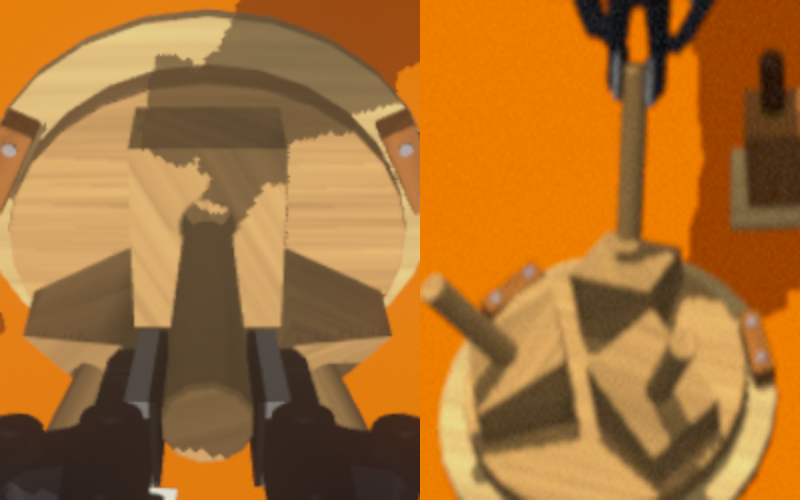

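The leg is centred over the block left to right (tip at crop column 207, block edges 129–286). I'll insert it with contact stops.

```bash
cat > ins.py <<'E'
from h import *
S=np.array([.5212,-.195,.088]);bz=bore(-.755); R=along(bz,-1)
def rep(c):
    s=get_state(); v=s["tcp_pos"]-S; z=v@bz; f=R.T@s["force"]
    print(c,"tenon z",round(z-.0825,4),"lat tool",R.T@(v-z*bz),"F tool",f,s["time_s"],s["opening"]); return z-.0825
E
python3 - <<'E'
from ins import *
P=load("w7"); print("mouth px",proj("wrist",S,P),"tenon centre px",proj("wrist",S+bz*.0175,P))
rep(None); c=servo_line(S+bz*.044,velocity=.04,contact_N=8); rep(c)
E
```

```text
mouth px [323.12   194.6172] tenon centre px [323.0923 200.2886]
None tenon z 0.0188 lat tool [0.0011 0.     0.0003] F tool [-0.6372  1.17    0.3282] 22.4833 0.23395377163544426
True tenon z -0.0355 lat tool [-0.0007 -0.      0.0001] F tool [-1.8503 -7.6064  0.2771] 23.6917 0.23945171418539954
```

The leg went in to 35.5 mm and stopped against the bottom. I'll release, retract and check.

```bash
python3 - <<'E'
from ins import *
c=servo_line(S+bz*.042,velocity=.03,contact_N=12); rep(c)
move_gripper(.55); servo_line(S+bz*.17,velocity=.2); wait(.3); P=snap("wrist","w8")
goto([.45,.0,.36],down(1.57)); wait(.3); snap("scene","s5"); snap("top","t5"); print(get_state()["time_s"])
print("expected foot px scene/top",proj("scene",S+bz*.1),proj("top",S+bz*.1),"w8",proj("wrist",S+bz*.1,P))
a=cv2.imread("pics/s5.png")[130:310,160:460]; b=cv2.imread("pics/w8.png")[100:330,170:470]
cv2.imwrite("pics/crop6.png",np.hstack([cv2.resize(a,(450,270*1)),cv2.resize(b,(350,270))]))
cv2.imwrite("pics/crop6.png",np.vstack([cv2.resize(a,(500,300),interpolation=cv2.INTER_CUBIC),cv2.resize(b,(500,300))]))
E
```

```text
True tenon z -0.0362 lat tool [ 0.0023 -0.      0.0007] F tool [ -3.371  -10.5843  -0.273 ] 23.9 0.2368028337721819
26.6167
expected foot px scene/top [242.6261 190.8419] [378.116  224.9037] w8 [323.5592 206.6761]
```

View pics/crop6.png

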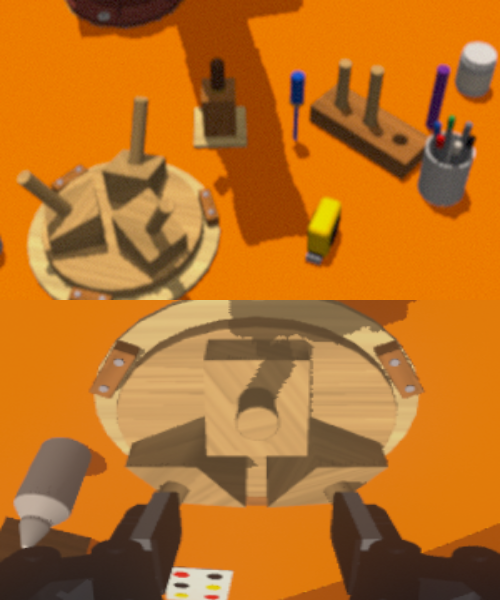

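```bash
python3 - <<'E'
from ins import *
# foot top face by brightness blob near expected in w8, top & scene from zoom
b=cv2.imread("pics/w8.png")[160:240,280:370]; t=cv2.imread("pics/t5.png")[195:250,350:412]; s=cv2.imread("pics/s5.png")[175:230,215:277]
r=lambda i:cv2.resize(i,(266,266*i.shape[0]//i.shape[1]),interpolation=cv2.INTER_CUBIC)
I=[r(b),r(t),r(s)];h=min(i.shape[0] for i in I)
print([266/i.shape[1] for i in(b,t,s)])
cv2.imwrite("pics/crop7.png",np.hstack([i[:h] for i in I]))
E
```

```text
[2.9555555555555557, 4.290322580645161, 4.290322580645161]
```

View pics/crop7.png

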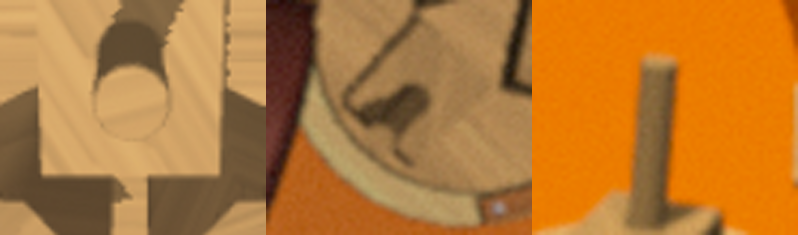

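```bash
python3 - <<'E'
from ins import *
P=load("w8"); A=np.zeros((3,3));b=np.zeros(3)
for o,d in(ray("wrist",(324.3,194.5),P),ray("scene",(244.6,189.5))):
    d=d/np.linalg.norm(d);M=np.eye(3)-np.outer(d,d);A+=M;b+=M@o
X=np.linalg.solve(A,b); v=X-S; print("foot",X,"along bore",v@bz,"lateral tool",along(bz,-1).T@v)
print("fitted feet would be z .179; expected",S+bz*.1, "w8@.179",onz("wrist",(324.3,194.5),.179,P),"scene@.179",onz("scene",(244.6,189.5),.179))
# rack leg & rod check: shift of tops between s0 and s5
a,c=cv2.imread("pics/scene0.png").astype(int),cv2.imread("pics/s5.png").astype(int)
for n,(x,y,w,h) in dict(legs=(358,158,36,35),rod=(280,160,22,30),pot=(410,200,34,55),tape=(340,245,30,45),tin=(430,150,30,40),glue=(125,235,40,60)).items():
    p=a[y:y+h,x:x+w].astype(np.float32).mean(2); q=c[y:y+h,x:x+w].astype(np.float32).mean(2); print(n,cv2.phaseCorrelate(p,q))
E
```

```text
foot [ 0.4841 -0.1589  0.1745] along bore 0.10023334673381615 lateral tool [-0.0104 -0.1002  0.0009]
fitted feet would be z .179; expected [ 0.4904 -0.166   0.1786] w8@.179 [ 0.4812 -0.1566  0.179 ] scene@.179 [ 0.4888 -0.1601  0.179 ]
legs ((-0.14238510517723313, 0.10174396260110186), 1.051669071118037)
rod ((0.04511232053793357, 0.7874123500134935), 0.5679920792579651)
pot ((-0.03442249167230216, -0.037609261856385245), 0.9764203839831882)
tape ((0.034249899197577705, 0.3452437269817459), 0.9039952013227674)
tin ((-0.07610242039708659, 0.06930960984983514), 0.9791134591897329)
glue ((-0.08591277570870659, 0.06545631540874197), 1.0049482754866281)
```

```bash
python3 -c "
from cell import *
print(get_state()['time_s']); close_job()"
```

```text
26.6167
the job is handed in; nothing more can be done
```

I gauged the bore, set the 136 mm leg home and handed the job in at 26.6 s. No verdict was reported.

- **Gauging:** With all three legs still in the rack, the rod stopped on an axial contact at about 35 mm deep. That put the bore at 36 mm and the leg at 136 mm. The rod was held still there for 0.4 s and then hung back. It touched down at the same height it was picked from (TCP at 112.1 mm both times).
- **Leg:** I took only the 136 mm leg, from the far hole. It slid in and stopped on contact at 36 mm deep, and I released it there.
- **Final pictures:** The foot triangulates to 100.2 mm along the bore. The other two legs, the pot, tin, bottle and tape measure show no visible shift (under 0.4 px in the scene view).

Two checks were not clean:
- **Foot off the axis:** The triangulated foot lies about 10 mm outward of the nominal axis. I put this down to play in the bore, which allows at most about 0.06 rad of lean, plus calibration error.
- **Rod image shift:** The hung rod correlated only loosely, with a 0.8 px shift. I put this down to shadow changes, since the contact height matched.

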